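Load a tube rack past the sprung gate into the reader bay

ROBOT

A 6-joint arm with a two-finger parallel gripper is mounted at the origin on a cart in front of the work surface, level with it; the furniture and walls round the work are solid. World frame = base frame: x ahead of the robot, y to its left, z up, the work surface at z = 0. Lengths are in m, angles in rad, forces in N, time in s.
With the tool pointing down it reaches from about 0.275 to 1 m from the base axis. Payload 8.4 kg.
Tool frame: the origin (TCP) lies midway between the tips of the shut fingers; the grasp point (between the pads) lies 19 mm behind it; z points along the fingers, y is the direction in which the jaws open and shut (so a half turn about z gives the same grasp; the last joint's range is limited). The gripper opens to 85 mm and grips with 20 to 120 N. Pads are 22 mm wide; open, the fingers measure 114 mm over their backs; the gripper's body (76 mm by 85 mm) begins 54 mm behind the grasp point. The pads swing forward as they close: fully open they stand 13 mm farther back than shut.
Start: joints at [-1.342, 0.353, 1.633, -0, 1.155, -0.002], TCP at [0.143, -0.608, 0.231] pointing down, gripper open.
Joint ranges: [-2.63, 2.63], [-0.92, 2.1], [0.06, 2.66], [-1.3, 4.44], [0, 2.69], [-3.02, 3.02]. Speed limits (rad/s): [2.22, 2.22, 2.79, 3.14, 3.14, 3.14].

INTERFACE

Orientations are given as [roll, pitch, yaw] about the fixed x, y, z axes, in that order (R = Rz(yaw) Ry(pitch) Rx(roll)).
In Python, from bench import r gives the robot as it stands.
- The arm moves only by the shell command python3 -m handwheel 'ROWS' [FORCE]. ROWS is JSON, a list that holds one entry, the list of rows, each a list of 7 numbers: the shift along the world's x, y, z in mm, then the turn, a rotation vector about the world's x, y, z in rad, then the opening, from -1 (shut) to 1 (fully open). In form: [[[tx, ty, tz, wx, wy, wz, hand], ...]]. A call has 1 to 12 rows; each row is the pose to reach, as a shift and turn from the pose commanded when the call began; what a row does not reach only later rows make up. A row lasts 1/8 s, in which the tool goes at most 62.5 mm and 10.7 degrees, less where a joint would pass 70% of its speed; a pose out of reach is approached as far as the arm can. A call with a gripper value outside its range is refused whole. The fingers move at their own pace and stop on an object; FORCE is the grip in N (left out, the last holds). Time passes only in rows, so rows that repeat a pose let the fingers close. It gives the time, the measured TCP pose, the force and the opening at its end, in the units of the state.
- r.get_obs(): the state, without advancing time (a new reading comes with each control period).
- r.capture(name): name is "scene" or "top" or "wrist"; returns a dict with "color" (480x640x3 uint8, blue, green, red), "fx", "fy", "cx", "cy" (pixels), "k1" (the pictures are not rectified: a ray, as slopes to the right and down, at radius r is drawn at 1 + k1 r^2 times it, then the intrinsics apply), "R" (3x3) and "t" (3): a world point X has camera coordinates R X + t. Camera axes: x right, y down, z forward; pixel columns grow to the right and rows downward; lengths in m; the calibration is good to about 2 mm. A picture is of the moment at which its call begins. There is no depth.
- r.sign_off(): hands the job in, once; it reports no verdict.
Trained networks look in a picture, given as the dict that the camera call returned (one of the last four; its "shot" number tells which), for a name from the list of things; names that differ only in an ending like _2 or _b are one class to them, and where a whole thing is asked for, a point or a joint stands for the part that bears it (a point fixed in the world has none). Each returns a list of dicts, best first, with "score" (0 to 1); they miss things now and then, are a little off and sometimes report something else, mostly with a low value. They report only what shows in the picture. A call takes as long as a camera call. They do not tell look-alikes from the thing itself.
- r.look_for(query, picture): "at" ([x, y, z] in m, in the coordinates of the camera as it stood for that picture, good to about 4 mm: the middle of the surface that is visible of it).
- r.masks_of(query, picture): "mask" (480x640 bool, what is visible of it).
- r.spot_point(query, picture): "at" ([x, y, z] in m, in the coordinates of the camera as it stood for that picture, good to about 4 mm: a listed point, or the origin of a listed thing).
The state is a dict: "time": time; "qpos": joint angles; "joint_vel": joint speeds; "joint_torque": joint torques, N m; "ee_pos": TCP position; "eef_rot": TCP orientation; "wrist_force": force on the tool from outside, world axes, zero at the start; "wrist_torque": the same for the moment, N m; "gripper_width": opening from 0.0 (shut) to 1.0 (fully open).
Only numpy, scipy, OpenCV 4.12 (cv2) and the standard library are available. Lean on these libraries where they do the work, as an engineer would, in place of code of your own. Each camera call takes 0.05 s, during which the arm holds its last target. There are 200 camera calls.

TASK

Load the waiting tube rack into the reader bay: with one fingertip press the long pedal beside the lane right down so that the sprung gate swings aside, and keep it down while the other fingertip pushes the rack along the lane past the gate until it is fully home against the end stop; the gate must not catch or drag on the rack. Then come away so that the gate shuts behind the rack. Only push and press: lift nothing, keep the tubes standing in the rack, and leave everything else on the bench where it is.

Things in the scene. Friction and masses are not known exactly. Their poses are not given: they have to be found in the camera images.
- lane: Rack lane, a fixed fixture of aluminium and grey sheet on the worktop, open above and at its entry. Origin: on the worktop, on its centre line, at the gate. x: along the lane, direction of travel; y: across, towards the pedal; z up. Floor top at z = 4 mm, x = -205 to 161 mm. Guide walls: inner faces y = +/-29 mm, 3 mm thick, tops z = 24 mm, flared at the entry (to x = -230).
- gate_shaft (a point): On the gate's shaft axis, which runs along the lane's x at lane y = 37 mm, z = 30 mm; this point at lane x = 0. Three bearing blocks 40 mm high carry it (lane y = 32 to 46 mm, at x = -213, -34 and 50 mm; foot tabs 4 mm high out to y = 64 mm).
- end_stop (a point): Centre of the end stop's rubber bumper faces at lane x = 153 mm, on the lane floor (z = 4 mm), where the front of the rack's base comes to rest; the end plate behind is 46 mm high. A rack fully home has its origin at about lane x = 91 mm.
- reader_top (a point): Centre of the top of the white code reader, 104 mm high, fixed beside the home bay on the side away from the pedal (lane x = 39 to 139 mm, y = -33 to -83 mm).
- tube_rack: Coated wire tube rack, 55 x 127 mm, 85 mm high at its end loops, 0.18 to 0.35 kg, loose in the lane's entry half (lane x = -122 to -90 mm), 3 mm play a side. Origin: centre of underside; own y along the travel, x across, z up. Solid: base plate 52 x 124 x 5 mm; grid 31 to 57 mm up with flat ends 44 mm wide, 61 mm before and behind the origin, good to push on.
- gate (a joint): Angle of the sprung gate with its pedal (one rigid piece on the shaft): 0 = shut, 1.0 = pedal right down on its stop; from 0.85 the leaf is clear of the rack. A spring shuts it; pressed at the pedal's middle it takes about 1 N to start and 2 N to hold down. The shaft lies along the lane, so the rack cannot push the gate open.
- gate_leaf (a point): Centre of the gate's leaf, a steel plate 16 mm wide, 14 mm high, 6 mm thick, at lane x = -8 mm. Shut, it reaches to lane y = 3 mm at z = 48 to 62 mm, in the path of the rack's end; open, it stands outside the guide wall between y = 31 and 58 mm, below z = 80 mm.
- pedal_mid (a point): Middle of the pedal's top, a treadle 236 mm long (lane x = -206 to 30 mm), 32 mm wide (19 to 52 mm from the shaft axis), 3 mm thick, outside the wall at +y. Shut it slopes up and out (this point, 38 mm from the axis, at lane y = 62, z = 59 mm); right down it is nearly level (y = 75, z = 25 mm; top 23 to 30 mm high). Press it anywhere along its length; a fingertip can slide along it.
- tube_0: Capped sample tube, 19 mm across, 80 mm tall, standing in a front or middle cell of the rack (the two rearmost cells of each row are empty), top 85 mm above the rack's underside. Origin: centre of its underside, z up.
- tube_1: Capped sample tube, 19 mm across, 80 mm tall, standing in a front or middle cell of the rack (the two rearmost cells of each row are empty), top 85 mm above the rack's underside. Origin: centre of its underside, z up.
- tube_2: Capped sample tube, 19 mm across, 80 mm tall, standing in a front or middle cell of the rack (the two rearmost cells of each row are empty), top 85 mm above the rack's underside. Origin: centre of its underside, z up.
- tube_3: Capped sample tube, 19 mm across, 80 mm tall, standing in a front or middle cell of the rack (the two rearmost cells of each row are empty), top 85 mm above the rack's underside. Origin: centre of its underside, z up.
- beaker_50: Bystander: small glass beaker, 46 x 50 x 58 mm high, behind the lane. Origin: centre of underside.
- petri_dish: Bystander: flat clear dish, 64 mm across, 13 mm high, behind the lane. Origin: centre of underside.
- spanner_a: Bystander: open-ended spanner, 20 x 132 x 5 mm, lying on the pedal side of the lane. Origin: centre of underside.
- tip_box: Bystander: pipette tip box with clear lid, 72 x 118 x 82 mm high. Origin: centre of underside.
- wash_bottle: Bystander: white wash bottle with bent spout, 62 x 107 x 195 mm high. Origin: centre of underside.
- log_book: Bystander: black log book, 148 x 110 x 16 mm. Origin: centre of underside.
- timer: Bystander: small bench timer, 62 x 66 x 16 mm. Origin: centre of underside.
- bottle_250: Bystander: clear bottle with blue cap, 69 mm across, 145 mm high. Origin: centre of underside.
Mind the look-alikes: they are no part of the job. Leave any turquoise or yellow look-alike of the tube_rack alone.

How it is judged:
By the outcome, as a careful person would: the job done as asked, in the order asked, and still so for the second after the job is handed in, with the robot touching nothing.
It also fails if it takes over 45 s, if anything falls off the work surface, if the arm or the gripper's body presses on something with over 40 N, if the wrist force passes 120 N, or if a joint passes its speed limit or range.

## Working session

There is one attempt and no reset: what is moved stays moved. The work goes in short steps, Python scripts to look and compute and a shell command to move; the robot and the scene stay as the last step left them, time stands still between calls to the robot, and variables do not carry over. Pictures are saved under pics/ and viewed, about 8 in all and at most 12, crops included, and the job is handed in when it is done.

```bash
mkdir -p pics; cat > h.py <<'E'
import numpy as np, cv2
from bench import r
def w(c,p): return np.asarray(c["R"]).T@(np.asarray(p)-np.asarray(c["t"]))
def px(c,X):
    p=np.asarray(c["R"])@np.asarray(X)+np.asarray(c["t"]); s=p[:2]/p[2]; s=s*(1+c["k1"]*(s@s))
    return np.array([c["fx"]*s[0]+c["cx"],c["fy"]*s[1]+c["cy"]])
E
python3 - <<'E'
from h import *
o=r.get_obs(); print({k:np.round(v,3).tolist() for k,v in o.items()})
for n in("scene","top"):
    c=r.capture(n); cv2.imwrite(f"pics/{n}1.png",c["color"])
    print(n,"cam",np.round(-np.asarray(c["R"]).T@c["t"],3))
    for q in("lane","gate_shaft","end_stop","reader_top","tube_rack","gate_leaf","pedal_mid","spanner_a","tube_0"):
        for d in r.spot_point(q,c)[:4]:
            X=w(c,d["at"]); print(q,round(d["score"],2),np.round(X*1000).tolist(),px(c,X).round().tolist())
E
```

```text
{'time': 0.0, 'qpos': [-1.342, 0.354, 1.634, -0.0, 1.155, -0.002], 'joint_vel': [0.0, 0.001, 0.001, 0.0, -0.002, -0.001], 'joint_torque': [-0.001, -60.525, -34.207, -0.0, 0.009, -0.0], 'ee_pos': [0.143, -0.608, 0.231], 'eef_rot': [-3.14, 0.0, 0.231], 'wrist_force': [-0.24, -0.689, 0.471], 'wrist_torque': [0.007, 0.031, 0.027], 'gripper_width': 1.003}
scene cam [-0.027  0.889  0.855]
lane 0.64 [479.0, -157.0, 8.0] [379.0, 229.0]
lane 0.63 [496.0, -117.0, -5.0] [368.0, 237.0]
gate_shaft 0.6 [460.0, -110.0, 27.0] [378.0, 234.0]
end_stop 0.56 [523.0, 34.0, 2.0] [332.0, 258.0]
reader_top 0.63 [568.0, -34.0, 103.0] [333.0, 212.0]
tube_rack 0.92 [364.0, -416.0, -2.0] [448.0, 205.0]
tube_rack 0.57 [377.0, 171.0, -3.0] [350.0, 310.0]
tube_rack 0.54 [488.0, -211.0, 4.0] [385.0, 220.0]
gate_leaf 0.83 [489.0, -120.0, 55.0] [372.0, 221.0]
pedal_mid 0.83 [426.0, -194.0, 57.0] [403.0, 216.0]
pedal_mid 0.72 [459.0, -107.0, 26.0] [378.0, 234.0]
pedal_mid 0.28 [497.0, -117.0, -3.0] [367.0, 236.0]
spanner_a 0.58 [409.0, -4.0, -3.0] [374.0, 268.0]
tube_0 0.58 [477.0, -180.0, 10.0] [384.0, 225.0]
tube_0 
[... 217 characters left out ...]
end_stop 0.78 [522.0, 35.0, 7.0] [337.0, 252.0]
end_stop 0.3 [699.0, -370.0, -3.0] [475.0, 189.0]
reader_top 0.73 [569.0, -36.0, 109.0] [364.0, 226.0]
reader_top 0.6 [487.0, -120.0, 57.0] [395.0, 260.0]
tube_rack 0.7 [376.0, 175.0, 3.0] [287.0, 305.0]
tube_rack 0.69 [362.0, -412.0, 0.0] [502.0, 306.0]
tube_rack 0.67 [486.0, -209.0, 2.0] [424.0, 263.0]
gate_leaf 0.96 [488.0, -121.0, 56.0] [396.0, 260.0]
pedal_mid 0.65 [427.0, -195.0, 59.0] [425.0, 282.0]
spanner_a 0.46 [415.0, -6.0, -2.0] [352.0, 290.0]
tube_0 0.61 [503.0, -161.0, 9.0] [407.0, 257.0]
tube_0 0.58 [478.0, -181.0, 11.0] [415.0, 265.0]
tube_0 0.58 [494.0, -211.0, 8.0] [425.0, 260.0]
tube_0 0.43 [478.0, -160.0, 6.0] [407.0, 266.0]
```

View images.

```bash
python3 - <<'E'
import cv2
a=cv2.imread("pics/scene1.png")[130:370,250:530]; b=cv2.imread("pics/top1.png")[180:360,250:560]
cv2.imwrite("pics/s1c.png",cv2.resize(a,None,fx=2.5,fy=2.5,interpolation=3))
cv2.imwrite("pics/t1c.png",cv2.resize(b,None,fx=2.5,fy=2.5,interpolation=3))
E
```

```text
(no output)
```

View pics/s1c.png

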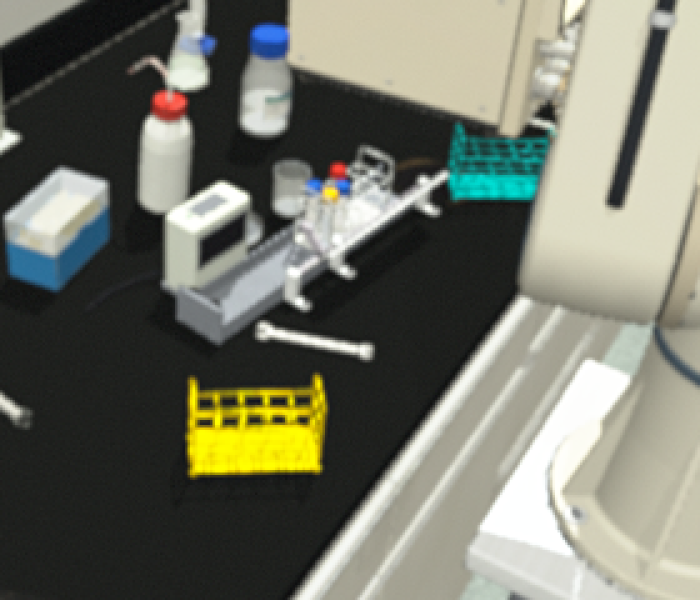

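View pics/t1c.png

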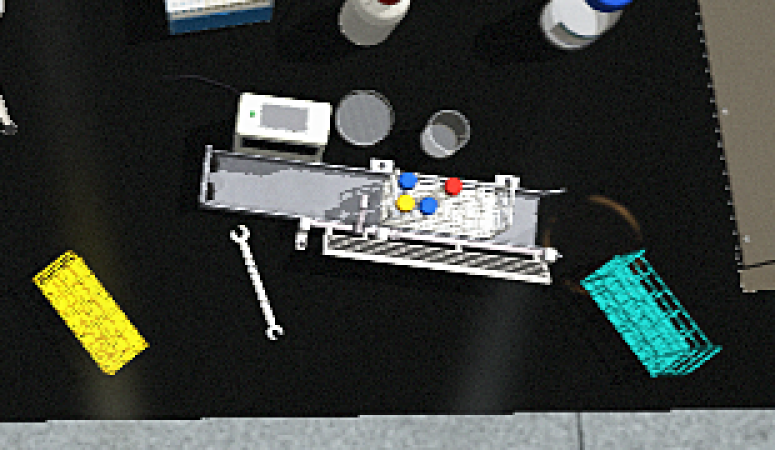

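```bash
cat > fit.py <<'E'
from h import *
from scipy.optimize import least_squares
L=dict(lane=(0,0,0),gate_shaft=(0,37,30),end_stop=(153,0,4),reader_top=(89,-58,104),gate_leaf=(-8,16,55),pedal_mid=(-88,62,59))
def lw(p,q): c,s=np.cos(p[2]),np.sin(p[2]); return np.array([p[0]+c*q[0]-s*q[1],p[1]+s*q[0]+c*q[1]])
def wl(p,X): c,s=np.cos(p[2]),np.sin(p[2]); d=np.asarray(X[:2])-p[:2]; return np.array([c*d[0]+s*d[1],-s*d[0]+c*d[1]])
E
python3 - <<'E'
from fit import *
M=[];K=[]
for n in("top","scene","top"):
    c=r.capture(n)
    for q in L:
        for d in r.spot_point(q,c)[:2]:
            X=w(c,d["at"])*1000
            M.append(X);K.append(q)
    for d in r.spot_point("tube_rack",c):
        X=w(c,d["at"])*1000
        if 440<X[0]<530: K.append("rack");M.append(X)
p0=[497,-117,1.40]
ok=[i for i,k in enumerate(K) if k!="rack" and np.linalg.norm(lw(p0,L[k])-M[i][:2])<20]
f=least_squares(lambda p:np.concatenate([lw(p,L[K[i]])-M[i][:2] for i in ok]),p0,loss="soft_l1",f_scale=3)
print(f.x)
for i in ok: print(K[i],(wl(f.x,M[i])-np.array(L[K[i]][:2])).round(1),round(M[i][2]-L[K[i]][2],1))
for k,m in zip(K,M):
    if k=="rack": print("rack",wl(f.x,m).round(1),m.round(1))
np.save("lane.npy",f.x)
E
```

```text
[ 498.20237976 -114.44665913    1.42519738]
lane [-2.3  2.8] 2.6
gate_shaft [2.  1.2] 0.3
end_stop [-2.1 -0.4] 2.2
reader_top [-0.5  0.1] 6.0
gate_leaf [ 0.5 -4.7] 1.8
pedal_mid [ 0.4 -0.3] 0.4
lane [-3.1  1.2] -5.4
gate_shaft [-0.  1.] -3.3
end_stop [-0.3  0.6] -4.0
reader_top [ 2.9 -0.1] -4.6
gate_leaf [ 3.9 -7.7] -3.4
pedal_mid [1.6 4.9] -2.7
gate_shaft [1.9 0.4] 2.4
end_stop [-2.4  1.1] 2.0
reader_top [ 0.5 -0.9] 1.1
gate_leaf [ 0.2 -3.1] 2.0
pedal_mid [-2.4 -1.1] -2.1
rack [-95.4  -2. ] [ 486.3 -209.1    4.6]
rack [-94.6   2.7] [ 481.9 -207.6    2.8]
rack [-98.7   0.3] [ 4.836e+02 -2.120e+02  1.000e-01]
```

```bash
python3 -m handwheel '[[[10,10,0,0,0,0.05,0.37],[40,42,0,0,0,0.18,0.37],[75,80,0,0,0,0.33,0.37],[115,122,0,0,0,0.5,0.37],[155,165,0,0,0,0.68,0.37],[195,207,0,0,0,0.86,0.37],[230,245,0,0,0,1.03,0.37],[260,277,0,0,0,1.16,0.37],[280,298,0,0,0,1.25,0.37],[292,310,0,0,0,1.29,0.37],[295.5,314.4,0,0,0,1.299,0.37],[295.5,314.4,0,0,0,1.299,0.37]]]' 40
python3 -m handwheel '[[[0,0,-10,0,-0.05,0,0.37],[0,0,-30,0,-0.12,0,0.37],[0,0,-50,0.005,-0.18,0,0.37],[0,0,-65,0.009,-0.209,0,0.37],[0,0,-71,0.009,-0.209,0,0.37],[0,0,-71,0.009,-0.209,0,0.37]]]'
python3 - <<'E'
from fit import *
from scipy.spatial.transform import Rotation as Ro
p=np.load("lane.npy");o=r.get_obs();R=Ro.from_euler("xyz",o["eef_rot"]).as_matrix()
A=Ro.from_euler("z",-p[2]).as_matrix()@R
print(o["time"],"lane tcp",wl(p,o["ee_pos"]*1000).round(1),o["ee_pos"][2],"g",o["gripper_width"],"f",np.round(o["wrist_force"],2));print("tool axes in lane",A.round(3).tolist())
c=r.capture("wrist");cv2.imwrite("pics/w1.png",c["color"])
c=r.capture("scene");a=c["color"][130:330,270:520];cv2.imwrite("pics/s2c.png",cv2.resize(a,None,fx=3,fy=3,interpolation=2))
E
```

```text
time: 3.7
ee_pos: [0.4382, -0.2942, 0.2312]
eef_rot: [-3.141, 0.0, 1.529]
wrist_force: [-1.2, 1.4, -0.6]
gripper_width: 0.686
time: 4.45
ee_pos: [0.4382, -0.2946, 0.1603]
eef_rot: [2.934, -0.017, 1.53]
wrist_force: [0.4, -0.0, -0.3]
gripper_width: 0.684
4.45 lane tcp [-187.    33.2] 0.16029241005894118 g 0.6839970698798693 f [ 0.44 -0.   -0.32]
tool axes in lane [[0.994, 0.099, 0.039], [0.105, -0.973, -0.203], [0.017, 0.206, -0.978]]
```

View pics/w1.png

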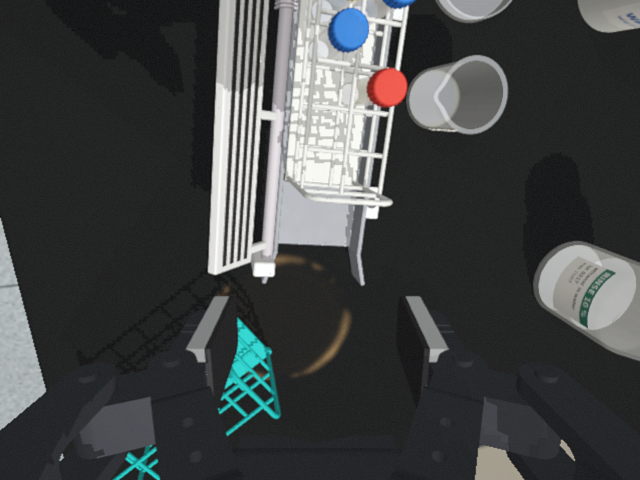

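View pics/s2c.png

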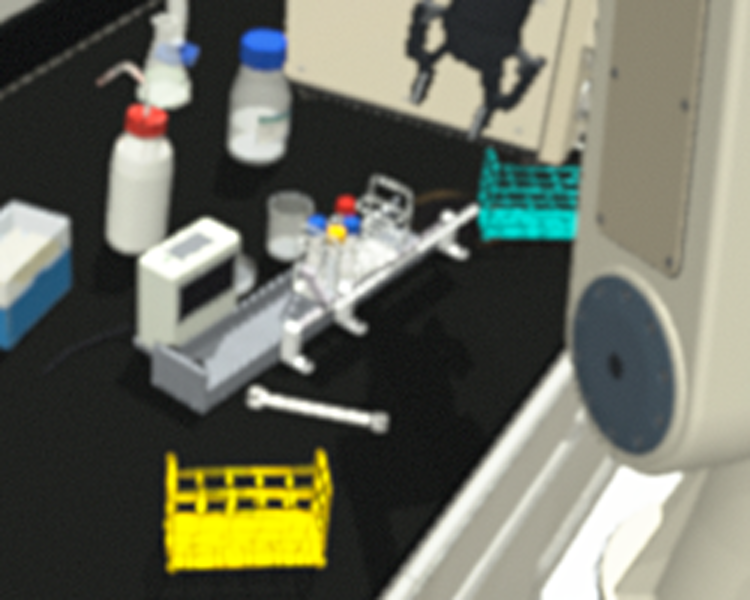

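```bash
python3 - <<'E'
from fit import *
p=np.load("lane.npy")
c=r.capture("wrist"); print("cam lane",wl(p,w(c,[0,0,0])*1000).round(), w(c,[0,0,0])[2])
for q in list(L)+["tube_rack"]:
    for d in r.spot_point(q,c)[:2]:
        X=w(c,d["at"])*1000; print(q,round(d["score"],2),wl(p,X).round(1),X[2].round(1),px(c,X/1000).round())
def P(x,y,z): return px(c,np.append(lw(p,(x,y)),z)/1000).round().tolist()
print("pedal end corners pred",P(-206,71,69),P(-206,50,45),"block",P(-213,39,40),"wall ends",P(-230,29,24),P(-230,-29,24),"floor",P(-205,0,4))
for t in(-40,40): # fingertips
    from scipy.spatial.transform import Rotation as Ro
    o=r.get_obs();R=Ro.from_euler("xyz",o["eef_rot"]).as_matrix()
    X=o["ee_pos"]+R@[0,t/1000*.9,-.005];print("tip",wl(p,X*1000).round(1),X[2].round(4),px(c,X).round())
E
```

```text
cam lane [-119.   69.] 0.30303896991767243
lane 0.67 [-47.8  12. ] 14.4 [322.  10.]
pedal_mid 0.85 [-90.8  66.2] 58.1 [233.  62.]
tube_rack 0.63 [-100.     1.5] 5.8 [326.  98.]
pedal end corners pred [215.0, 272.0] [249.0, 259.0] block [265.0, 267.0] wall ends [275.0, 282.0] [353.0, 284.0] floor [313.0, 243.0]
tip [-190.1   69. ] 0.1579 [217. 316.]
tip [-182.9   -1.1] 0.1728 [412. 316.]
```

```bash
python3 -m handwheel '[[[0,0,-10,0,0,0,0.37],[0,0,-28,0,0,0,0.37],[0,0,-48,0,0,0,0.37],[0,0,-64,0,0,0,0.37],[0,0,-75,0,0,0,0.37],[0,0,-85,0,0,0,0.37],[0,0,-93,0,0,0,0.37],[0,0,-100,0,0,0,0.37],[0,0,-107,0,0,0,0.37],[0,0,-113,0,0,0,0.37],[0,0,-118,0,0,0,0.37],[0,0,-122,0,0,0,0.37]]]'
python3 -m handwheel '[[[0,0,-2,0,0,0,0.37],[0,0,-3,0,0,0,0.37],[0,0,-4,0,0,0,0.37],[0,0,-4,0,0,0,0.37]]]'
```

```text
time: 6.45
ee_pos: [0.4383, -0.2939, 0.038]
eef_rot: [2.933, -0.018, 1.532]
wrist_force: [-1.0, 0.5, 2.4]
gripper_width: 0.687
time: 6.95
ee_pos: [0.4385, -0.294, 0.0343]
eef_rot: [2.933, -0.017, 1.532]
wrist_force: [-1.5, 0.5, 2.1]
gripper_width: 0.689
```

```bash
python3 -m handwheel '[[[0,0,-1,0,0,0,0.37],[0,0,-2,0,0,0,0.37],[0,0,-3,0,0,0,0.37],[0,0,-3,0,0,0,0.37]]]'
python3 -m handwheel '[[[0,0,-1,0,0,0,0.37],[0,0,-2,0,0,0,0.37],[0,0,-2,0,0,0,0.37]]]'
```

```text
time: 7.45
ee_pos: [0.4385, -0.294, 0.0312]
eef_rot: [2.933, -0.018, 1.532]
wrist_force: [-0.5, 0.8, 1.5]
gripper_width: 0.688
time: 7.82
ee_pos: [0.4386, -0.294, 0.0296]
eef_rot: [2.933, -0.017, 1.532]
wrist_force: [-2.8, 2.1, 8.8]
gripper_width: 0.688
```

```bash
python3 - <<'E'
from fit import *
p=np.load("lane.npy")
c=r.capture("wrist");cv2.imwrite("pics/w2.png",c["color"])
def P(x,y,z): return px(c,np.append(lw(p,(x,y)),z)/1000).round().tolist()
print("down pedal outer far/near",P(30,89,23),P(-206,89,23),"leaf open",P(-8,44,65),"leaf shut",P(-8,11,55),"rack rear mid",P(-160,0,40))
for d in r.spot_point("tube_rack",c)[:2]+r.spot_point("pedal_mid",c)[:1]+r.spot_point("gate_leaf",c)[:1]:
    X=w(c,d["at"])*1000; print(round(d["score"],2),wl(p,X).round(1),X[2].round(1),px(c,X/1000).round())
c=r.capture("top");cv2.imwrite("pics/t2c.png",cv2.resize(c["color"][200:330,310:530],None,fx=3.5,fy=3.5,interpolation=2))
E
```

```text
down pedal outer far/near [170.0, -540.0] [162.0, 351.0] leaf open [390.0, -473.0] leaf shut [509.0, -355.0] rack rear mid [418.0, 257.0]
0.7 [-100.4    4.3] 3.7 [393.  87.]
0.69 [-88.9  78.9] 24.8 [198.  14.]
```

View pics/w2.png

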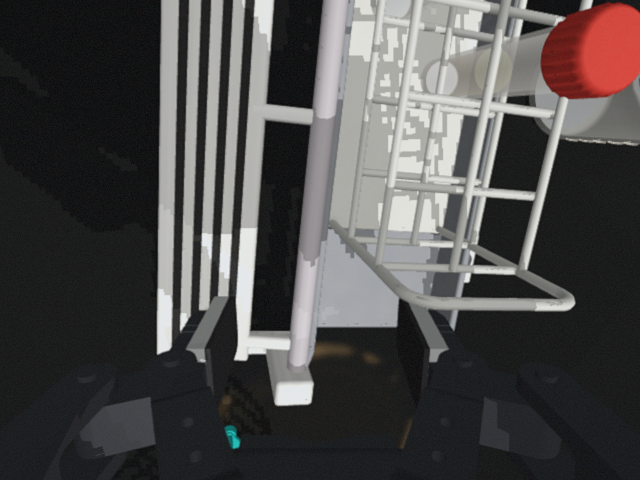

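```bash
python3 -m handwheel '[[[0.3,2,0,0,0,0,0.37],[0.7,5,0,0,0,0,0.37],[1.3,9,0,0,0,0,0.37],[2,14,0,0,0,0,0.37],[2.9,19.5,0,0,0,0,0.37],[3.6,24.5,0,0,0,0,0.37],[4.4,30,0,0,0,0,0.37],[5.1,35,0,0,0,0,0.37],[5.7,39,0,0,0,0,0.37],[6.0,41,0,0,0,0,0.37],[6.0,41,0,0,0,0,0.37]]]'
python3 - <<'E'
from fit import *
p=np.load("lane.npy");o=r.get_obs();print("tcp",wl(p,o["ee_pos"]*1000).round(1))
for n in("wrist","top"):
  c=r.capture(n)
  for q in("tube_rack","pedal_mid","gate_leaf"):
    for d in r.spot_point(q,c)[:3]:
      X=w(c,d["at"])*1000; print(n,q,round(d["score"],2),wl(p,X).round(1),X[2].round(1))
E
```

```text
time: 9.45
ee_pos: [0.4457, -0.2544, 0.03]
eef_rot: [2.93, -0.015, 1.532]
wrist_force: [-1.0, -3.9, 4.8]
gripper_width: 0.682
tcp [-146.1   31.6]
wrist tube_rack 0.96 [-74.2   1.3] 2.7
wrist pedal_mid 0.66 [-90.1  79.2] 28.8
top tube_rack 0.92 [268.2 165.6] 3.0
top tube_rack 0.57 [-71.5  -0.4] 3.7
top pedal_mid 0.96 [-89.1  75.8] 20.8
top pedal_mid 0.24 [590.8 159. ] 0.1
top gate_leaf 0.72 [-222.5 -231.4] -2.0
top gate_leaf 0.61 [-7.7 45.5] 65.7
top gate_leaf 0.19 [-42.5   9.3] 8.0
```

```bash
python3 -m handwheel '[[[-0.5,0,-0.5,0,0,0,0.37],[-0.7,2,-1,0,0,0,0.37],[-0.2,5.5,-1,0,0,0,0.37],[0.6,11,-1,0,0,0,0.37],[1.4,17,-1,0,0,0,0.37],[2.3,23,-1,0,0,0,0.37],[3.1,29,-1,0,0,0,0.37],[4.0,35,-1,0,0,0,0.37],[4.8,40,-1,0,0,0,0.37],[5.4,44,-1,0,0,0,0.37],[5.7,46,-1,0,0,0,0.37],[5.7,46,-1,0,0,0,0.37]]]'
python3 - <<'E'
from fit import *
p=np.load("lane.npy");o=r.get_obs();print("tcp",wl(p,o["ee_pos"]*1000).round(1))
for n in("wrist","top"):
  c=r.capture(n)
  for q in("tube_rack","pedal_mid","gate_leaf"):
    for d in r.spot_point(q,c)[:3]:
      X=w(c,d["at"])*1000; print(n,q,round(d["score"],2),wl(p,X).round(1),X[2].round(1))
E
```

```text
time: 11.35
ee_pos: [0.4524, -0.2092, 0.0298]
eef_rot: [2.928, -0.013, 1.532]
wrist_force: [-2.7, -6.6, 14.0]
gripper_width: 0.686
tcp [-100.4   31.5]
wrist tube_rack 0.83 [-27.6   0.7] 3.1
wrist pedal_mid 0.88 [-89.2  78.2] 25.9
wrist pedal_mid 0.2 [-22.9  -6.6] 8.4
wrist gate_leaf 0.68 [-11.8  41.9] 62.0
top tube_rack 0.86 [-315.1   90.2] -0.8
top tube_rack 0.78 [-27.2  -1.5] 1.8
top tube_rack 0.78 [270.  163.2] 1.2
top pedal_mid 0.61 [-90.8  75.6] 25.1
top gate_leaf 0.81 [-8.3 43.5] 65.6
```

```bash
python3 -m handwheel '[[[0.3,2,0,0,0,0,0.37],[0.9,6,0,0,0,0,0.37],[1.8,12,0,0,0,0,0.37],[2.8,19,0,0,0,0,0.37],[3.8,26,0,0,0,0,0.37],[4.8,33,0,0,0,0,0.37],[5.8,40,0,0,0,0,0.37],[6.9,47,0,0,0,0,0.37],[7.9,54,0,0,0,0,0.37],[8.8,60,0,0,0,0,0.37],[9.4,64,0,0,0,0,0.37],[9.7,66,0,0,0,0,0.37]]]'
python3 - <<'E'
from fit import *
p=np.load("lane.npy");o=r.get_obs();print("tcp",wl(p,o["ee_pos"]*1000).round(1))
c=r.capture("wrist");cv2.imwrite("pics/w3.png",c["color"])
for n in("wrist","top"):
  if n=="top":c=r.capture(n)
  for q in("tube_rack","pedal_mid","gate_leaf"):
    for d in r.spot_point(q,c)[:3]:
      X=w(c,d["at"])*1000; print(n,q,round(d["score"],2),wl(p,X).round(1),X[2].round(1))
E
```

```text
time: 13.25
ee_pos: [0.4621, -0.1427, 0.0297]
eef_rot: [2.928, -0.014, 1.532]
wrist_force: [-4.8, -10.2, 15.4]
gripper_width: 0.687
tcp [-33.2  31.6]
wrist tube_rack 0.95 [36.4  3.2] 3.2
wrist gate_leaf 0.59 [-10.1  44.3] 63.5
top tube_rack 0.79 [-317.2   90.3] 0.6
top tube_rack 0.71 [41.4  3.2] 1.2
top tube_rack 0.56 [267.  162.9] 0.4
top gate_leaf 0.56 [-7.4 44.9] 67.6
top gate_leaf 0.16 [ 181.  -214.3] -3.9
```

View pics/w3.png

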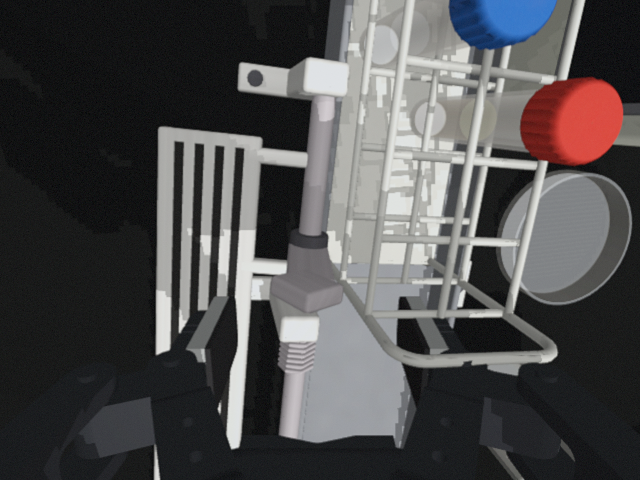

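```bash
python3 -m handwheel '[[[0.3,2,0,0,0,0,0.37],[0.9,6,0,0,0,0,0.37],[1.8,12,0,0,0,0,0.37],[2.6,18,0,0,0,0,0.37],[3.5,24,0,0,0,0,0.37],[4.4,30,0,0,0,0,0.37],[5.1,35,0,0,0,0,0.37],[5.7,39,0,0,0,0,0.37],[6.2,42,0,0,0,0,0.37],[6.5,44,0,0,0,0,0.37],[6.7,46,0,0,0,0,0.37]]]'
python3 -m handwheel '[[[0.1,1,0,0,0,0,0.37],[0.3,2,0,0,0,0,0.37],[0.3,2,0,0,0,0,0.37]]]'
python3 -m handwheel '[[[0.1,1,0,0,0,0,0.37],[0.3,2,0,0,0,0,0.37],[0.3,2,0,0,0,0,0.37]]]'
```

```text
time: 15.02
ee_pos: [0.4687, -0.0964, 0.0296]
eef_rot: [2.928, -0.015, 1.532]
wrist_force: [-3.1, -12.5, 15.8]
gripper_width: 0.686
time: 15.4
ee_pos: [0.469, -0.0949, 0.0297]
eef_rot: [2.928, -0.015, 1.531]
wrist_force: [-6.1, -16.0, 18.2]
gripper_width: 0.687
time: 15.78
ee_pos: [0.4692, -0.0943, 0.0298]
eef_rot: [2.927, -0.014, 1.529]
wrist_force: [-12.4, -32.3, 20.6]
gripper_width: 0.683
```

```bash
python3 - <<'E'
from fit import *
p=np.load("lane.npy");o=r.get_obs();print("tcp",wl(p,o["ee_pos"]*1000).round(1))
for n in("wrist","top","scene"):
  c=r.capture(n)
  if n=="top": cv2.imwrite("pics/t3c.png",cv2.resize(c["color"][190:310,310:530],None,fx=3.5,fy=3.5,interpolation=2))
  for q in("tube_rack","gate_leaf","end_stop"):
    for d in r.spot_point(q,c)[:3]:
      X=w(c,d["at"])*1000; print(n,q,round(d["score"],2),wl(p,X).round(1),X[2].round(1))
E
```

```text
tcp [15.8 31.6]
wrist tube_rack 0.77 [89.   1.2] 4.7
wrist tube_rack 0.54 [ -2.4 -93.6] 0.6
wrist gate_leaf 0.62 [-9.6 43. ] 65.3
wrist end_stop 0.65 [ 93.7 108.9] -1.2
wrist end_stop 0.19 [87.   3.3] 2.9
wrist end_stop 0.18 [-6.3  0.7] -0.1
top tube_rack 0.68 [267.  162.6] -1.2
top tube_rack 0.59 [-315.1   91.9] -0.2
top end_stop 0.7 [152.8   1.4] 3.3
top end_stop 0.24 [-224.3 -231.8] -3.3
scene tube_rack 0.78 [266.1 160.3] -2.8
scene tube_rack 0.73 [90.5  2.1] 1.1
scene tube_rack 0.65 [-321.    89.8] -4.4
scene gate_leaf 0.61 [-4.  43.8] 64.2
scene gate_leaf 0.19 [-90.8 -75. ] 4.5
scene end_stop 0.87 [151.8  -0.2] 0.5
```

View pics/t3c.png

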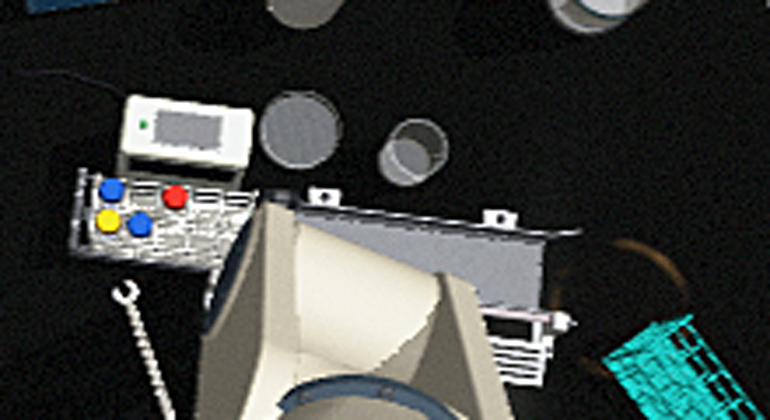

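```bash
python3 -m handwheel '[[[-0.3,-2,0,0,0,0,0.37],[-0.7,-5,0,0,0,0,0.37],[-1.5,-10,0,0,0,0,0.37],[-2.6,-18,0,0,0,0,0.37],[-4,-27,0,0,0,0,0.37],[-5.4,-37,0,0,0,0,0.37],[-6.9,-47,0,0,0,0,0.37],[-8.4,-57,0,0,0,0,0.37],[-9.8,-67,0,0,0,0,0.37],[-11.3,-77,0,0,0,0,0.37],[-12.6,-86,0,0,0,0,0.37],[-13.4,-91,0,0,0,0,0.37]]]'
python3 - <<'E'
from fit import *
p=np.load("lane.npy");o=r.get_obs();print("tcp",wl(p,o["ee_pos"]*1000).round(1))
for n in("wrist","top"):
  c=r.capture(n)
  for q in("tube_rack","gate_leaf"):
    for d in r.spot_point(q,c)[:3]:
      X=w(c,d["at"])*1000; print(n,q,round(d["score"],2),wl(p,X).round(1),X[2].round(1))
E
```

```text
time: 17.88
ee_pos: [0.4542, -0.1816, 0.0291]
eef_rot: [2.932, -0.019, 1.531]
wrist_force: [-0.9, 10.6, 18.3]
gripper_width: 0.687
tcp [-72.8  33.8]
wrist gate_leaf 0.96 [-8.7 45.1] 63.8
wrist gate_leaf 0.32 [-3.5 40.1] 24.8
top tube_rack 0.68 [86.6 -0.5] 1.0
top tube_rack 0.66 [-315.7   90. ] 0.5
top tube_rack 0.63 [590.2 155.4] 0.6
top gate_leaf 0.88 [-7.6 45.2] 67.8
```

```bash
python3 - <<'E'
from fit import *
p=np.load("lane.npy");c=r.capture("top")
b=cv2.resize(c["color"][190:310,310:530],None,fx=3.5,fy=3.5,interpolation=2);cv2.imwrite("pics/t4c.png",b)
a=cv2.imread("pics/t3c.png")
for n,(x0,y0,x1,y1) in dict(rackfront=(95,170,215,265),bench=(100,90,250,170)).items():
    res=cv2.matchTemplate(b,a[y0:y1,x0:x1],cv2.TM_CCOEFF_NORMED);_,s,_,l=cv2.minMaxLoc(res);print(n,s,l[0]-x0,l[1]-y0)
P=lambda x,y,z:px(c,np.append(lw(p,(x,y)),z)/1000)
print("px per mm (x3.5):",3.5*np.linalg.norm(P(90,0,60)-P(80,0,60))/10)
E
```

```text
rackfront 0.9408815503120422 0 0
bench 0.9994653463363647 0 0
px per mm (x3.5): 1.3108690018804479
```

View pics/t4c.png

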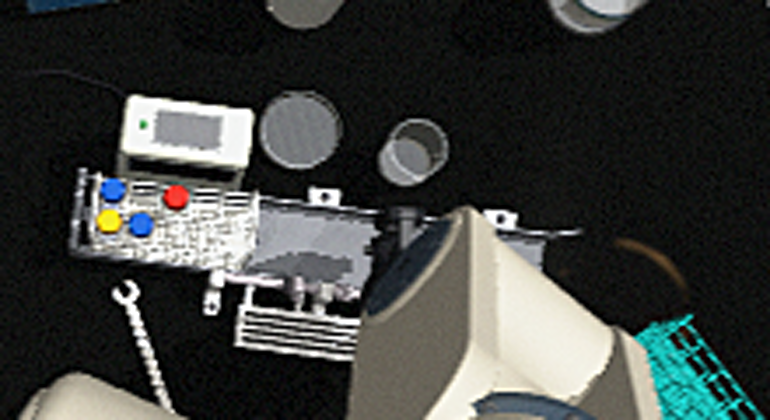

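The rack stays home with the gate held open and the fingers well back, so I'll lift and let the gate shut.

```bash
python3 -m handwheel '[[[0,0,3,0,0,0,0.37],[0,0,8,0,0,0,0.37],[0,0,14,0,0,0,0.37],[0,0,20,0,0,0,0.37],[0,0,26,0,0,0,0.37],[0,0,32,0,0,0,0.37],[0,0,38,0,0,0,0.37],[0,0,46,0,0,0,0.37],[0,0,60,0,0,0,0.37],[0,0,85,0,0,0,0.37],[0,0,115,0,0,0,0.37],[0,0,145,0,0,0,0.37]]]'
python3 -m handwheel '[[[-5,-30,10,0,0,0,0.37],[-15,-75,20,0,0,0,0.37],[-20,-110,30,0,0,0,0.37],[-20,-130,35,0,0,0,0.37],[-20,-130,35,0,0,0,0.37]]]'
python3 - <<'E'
from fit import *
p=np.load("lane.npy")
for n in("wrist","top","scene"):
  c=r.capture(n)
  if n=="scene": cv2.imwrite("pics/s5c.png",cv2.resize(c["color"][190:290,290:490],None,fx=4,fy=4,interpolation=2))
  if n=="wrist": cv2.imwrite("pics/w5.png",c["color"])
  for q in("tube_rack","gate_leaf","pedal_mid"):
    for d in r.spot_point(q,c)[:3]:
      X=w(c,d["at"])*1000; print(n,q,round(d["score"],2),wl(p,X).round(1),X[2].round(1))
E
```

```text
time: 19.73
ee_pos: [0.4534, -0.182, 0.1749]
eef_rot: [2.933, -0.017, 1.532]
wrist_force: [0.9, -0.1, -0.8]
gripper_width: 0.685
time: 20.35
ee_pos: [0.4339, -0.3129, 0.2088]
eef_rot: [2.933, -0.017, 1.53]
wrist_force: [-0.8, 1.0, -0.1]
gripper_width: 0.686
wrist tube_rack 0.72 [-320.4   90.4] 3.4
wrist pedal_mid 0.9 [-91.9  65.5] 58.7
top tube_rack 0.95 [269.1 163.7] 2.0
top tube_rack 0.85 [87.6  1.8] 0.9
top tube_rack 0.41 [-317.5   93.1] 1.2
top gate_leaf 0.96 [-8.3 11.8] 55.6
top pedal_mid 0.86 [-89.8  61.7] 57.6
scene tube_rack 0.9 [265.2 161.8] -4.2
scene tube_rack 0.84 [90.3  3.1] 0.5
scene tube_rack 0.77 [-319.4   86.5] -4.0
scene gate_leaf 0.62 [-6.9  6.7] 58.0
scene gate_leaf 0.45 [137.5 -11.2] 13.7
scene pedal_mid 0.78 [-90.   68.3] 54.2
```

View pics/s5c.png

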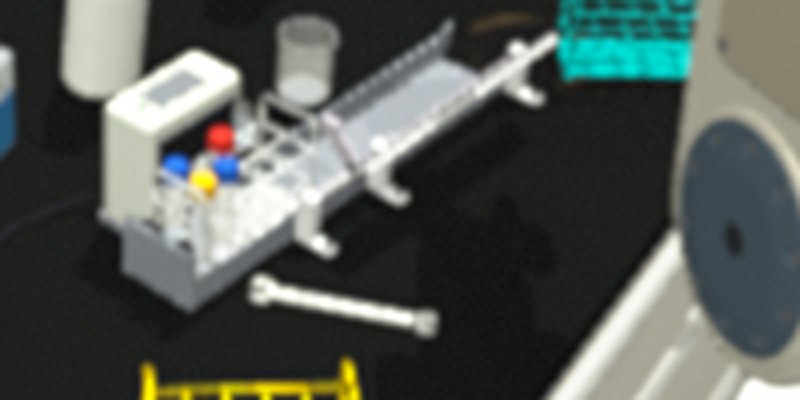

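View pics/w5.png

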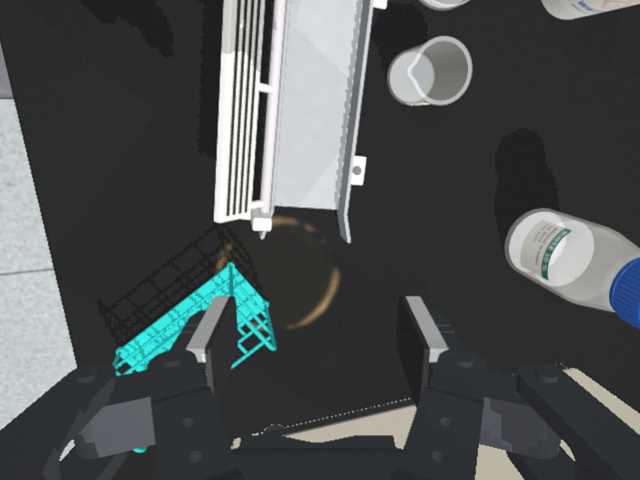

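The gate is shut behind the rack, four tubes are standing, and the gripper is clear. I'm handing in.

```bash
python3 -c "
from bench import r
print(r.sign_off(), r.get_obs()['time'])"
```

```text
the job is handed in; nothing more can be done
the job is handed in; nothing more can be done
```

The rack is loaded in the reader bay with the gate shut behind it, and I handed the job in after about 20.5 s of robot time.

**What I did:**
- One fingertip pressed the pedal down onto its stop. The wrist force jumped to about 9 N there.
- I kept it down while the other fingertip pushed the white rack about 190 mm along the lane, until it met the end stop at about 32 N.
- I backed off about 90 mm with the pedal still held, then lifted clear.

**What the last checks showed:**
- **Gate during the push:** each check during the push and the retreat found the leaf at lane y of about 42–45 mm, so it was well aside. I saw no sign of it catching or dragging.
- **Gate now:** the leaf is at about (-8, 12, 56) mm in lane axes and the pedal is back up, both matching a shut gate.
- **Rack:** it was at lane x of about 88 to 90 mm, against the nominal 91 mm. The top camera read 1 to 3 mm lower than the scene camera, which is within the error of these readings. Matching the pictures showed no shift when I backed off.
- **Tubes and bench:** four tubes are standing. The spanner, the beaker and both look-alike racks look undisturbed in the last pictures. The dish had not moved when last seen before the lift. I did not check the other bystanders one by one at the end.

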